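# Shake the small cookies through the riddle, then tip out the large ones

## Robot

A 7-joint arm with a two-finger parallel gripper is mounted at the origin on the work surface; the furniture and walls round the work are solid. World frame = base frame: x ahead of the robot, y to its left, z up, the work surface at z = 0. Lengths are in m, angles in rad, forces in N, time in s.
With the tool pointing down it reaches from about 0.425 to 0.925 m from the base axis. Payload 6.8 kg.
Tool frame: the origin (TCP) lies on the front face of the gripper's body, between the roots of the fingers; the fingertips stand 73 mm ahead of it and the grasp point (between the pads) lies 54 mm ahead of it (env.nose_length is the distance from the TCP to the fingertips, in m); z points along the fingers, y is the direction in which the jaws open and shut (so a half turn about z gives the same grasp; the last joint's range is limited). The gripper opens to 85 mm and grips with 20 to 120 N. Pads are 22 mm wide; open, the fingers measure 114 mm over their backs; the gripper's body (76 mm by 85 mm) begins 54 mm behind the grasp point. The pads swing forward as they close: fully open they stand 13 mm farther back than shut.
Start: joints at [-0.108, 0.477, 0.022, 1.555, -0.011, 1.109, -0.083], TCP at [0.675, 0, 0.304] pointing down, gripper open.
Joint ranges: [-2.96, 2.96], [-0.34, 2.1], [-1.41, 1.46], [0.24, 2.44], [-1.37, 4.51], [0.17, 1.92], [-2.96, 2.96]. Speed limits (rad/s): [2.39, 2.39, 3.14, 3.14, 3.14, 3.14, 3.14].

## Interface

Orientations are given as a unit quaternion [w, x, y, z].
In Python, from cell import env, kin, camera, calibration, job gives the robot as it stands. The module is installed in compiled form; this text tells all that it offers. Calls block until the motion is done:
- env.reach(position, orientation): joint-space move of the TCP to a pose.
- env.movel(position, velocity=0.15, rot=None, stop_force=None): straight line of the TCP; rot=None keeps the orientation; velocity is the mean speed in m/s. With stop_force (N) it stops when the force on the tool has changed by that much, and returns True; else False.
- env.goto_joints(angles): joint-space move.
- env.grip(opening, f_grip=None): finger opening in m; f_grip is the grip in N (None keeps the last); returns when the fingers have stopped.
- env.dwell(seconds).
- kin.inverse_kinematics(position, orientation): joint angles nearest the present ones, or None.
- env.get_state(): the state.
- camera(name): name is "scene" or "side" or "wrist"; returns (picture, depth): 384x512x3 uint8, blue, green, red; 384x512 float32, m along the optical axis (not along the pixel's ray), 0 where there is no reading.
- calibration(name): a dict with "fx", "fy", "cx", "cy" (pixels), "rvec" (rotation vector, rad) and "tvec" (3), from world to camera coordinates, as OpenCV has them. Camera axes: x right, y down, z forward; pixel columns grow to the right and rows downward; lengths in m; the calibration is good to about 2 mm. A picture is of the moment at which its call begins: read the wrist's pose just before it. calibration takes no time and is no camera call; for the wrist camera it gives the pose at the moment of the call.
A pose or a line that the arm cannot do raises env.PlanningError and nothing moves.
- job.job_done(): hands the job in, once; it reports no verdict.
The state is a dict: "time": time; "qpos": joint angles; "joint_velocities": joint speeds; "joint_torque": joint torques, N m; "tcp_pos": TCP position; "orientation": TCP orientation; "force": force on the tool from outside, world axes, zero at the start; "torque": the same for the moment, N m; "opening": finger opening in m.
Only numpy, scipy, OpenCV 4.12 (cv2) and the standard library are available. Lean on these libraries where they do the work, as an engineer would, in place of code of your own. Each camera call takes 0.05 s, during which the arm holds its last target.

## Task

Sort the cookies on the bench riddle: jog its sprung carriage until all three small cookies have dropped through the grid into the container underneath, while the two large cookies stay on the pan. Then lift the pan by its black bar to slide both large cookies over the chute into the shallow container at its end, and lower the pan back down so that pan and carriage are home and let go. Do not touch the cookies with the gripper and leave the timer, jar and ribbon spool where they stand.

Things in the scene. Friction and masses are not known exactly. Their poses are not given: they have to be found in the camera images.
- stand: Fixed stainless stand of the riddle. Origin on the table under its middle; +y is the pouring direction (robot's left at zero yaw), -y the handle end. Offsets given elsewhere are in this frame, everything home. Guide rails at x +-106 mm, 83 mm high, y -165 to +125. Fixed chute at the +y end, 170 mm wide, slopes down 24 deg from y 134 (86 high) to y 192 mm (59 high).
- carriage (a joint): Slide of the sprung carriage under the pan: 0 = home at its stop, to 0.040 m pulled towards stand -y. Springs: 5 N at first, 10 N at full pull; moving parts 0.5 kg. Pulled slowly and let go suddenly, it snaps home and the cookies on the smooth pan lag: a snap shifts them some 1 to 3 cm along the pan towards the handle end (varies with hidden friction); easing it back shifts them little or the wrong way.
- pull_tab (a point): Middle of the top edge, on the +y face, of the carriage's upright steel tab: 40 mm wide (x), 6 thick (y), 77 to 137 mm high, centre at stand x -50, y -203. Fingertips fit behind it (+y side) to draw it to -y: the gap to the carriage's end beam is 46 mm in y; keep tips above 90 mm, as strip and beam below reach 86 mm. Pan end wall: y -128, 126 high. Moves with the carriage.
- pan (a joint): Hinge of the pan on the carriage: 0 rad = flat, to 0.8 rad as the handle end is lifted. Axis along stand x at y +126 mm, 90 mm high (slides with the carriage). It falls back when let go; lifting at the bar takes about 2 N. Large cookies start to slide somewhere between 0.2 and 0.35 rad; slow tipping keeps them from shooting over the container.
- tip_bar (a point): Middle of the black round bar for lifting the pan: 12 mm thick, 70 mm long along stand x (x 0 to 70), at y -172 mm, 118 mm high when flat: 298 mm from the hinge axis towards -y and 28 mm above it. 38 mm free between bar and the pan's end wall. Moves with the pan.
- grid_mid (a point): Middle of the wire grid, in the plane the cookies lie on (96 mm high, flat). Axes as the stand's when flat. Pan 150 mm wide inside (x +-75), walls 30 mm high on three sides, open at +y. Grid at stand y -125 to -22: 3 by 2 openings, 46 (x) by 46 and 50 mm, between 6 mm rods. A plain steel plate flush with it runs from y -22 to the pouring edge at y +136.
- catch_tray: White container standing fixed under the pan, 185 (x) x 245 (y) x 70 mm high. Origin at the middle of its underside.
- big_tray: Shallow white loose container, 205 (its x) x 245 (its y) x 50 mm high, standing under the end of the chute with its x along the stand's y. Origin at the middle of its underside.
- small_0: Small lumpy cookie, about 35 mm across and 18 mm high, starts on the plain plate of the pan, next to the grid. Origin at the middle of its underside.
- small_1: Small lumpy cookie, about 35 mm across and 18 mm high, starts on the plain plate of the pan, next to the grid. Origin at the middle of its underside.
- small_2: Small lumpy cookie, about 35 mm across and 18 mm high, starts on the plain plate of the pan, next to the grid. Origin at the middle of its underside.
- large_0: Large round cookie, 72 mm across, 17 mm high, starts on the plain plate of the pan, towards the pouring edge. Origin at the middle of its underside.
- large_1: Large round cookie, 72 mm across, 17 mm high, starts on the plain plate of the pan, towards the pouring edge. Origin at the middle of its underside.
- timer: Kitchen timer, 66 x 66 x 49 mm, bystander. Origin at the middle of its underside.
- jar: Clear cookie jar with lid, 90 x 90 x 121 mm, bystander. Origin at the middle of its underside.
- spool: Ribbon spool lying flat, 69 x 69 x 15 mm, bystander. Origin at the middle of its underside.

How it is judged:
By the outcome, as a careful person would: the job done as asked, in the order asked, and still so for the second after the job is handed in, with the robot touching nothing.
It also fails if it takes over 64 s, if anything falls off the work surface, if the arm or the gripper's body presses on something with over 40 N, if the wrist force passes 120 N, or if a joint passes its speed limit or range.

## Working session

There is one attempt and no reset: what is moved stays moved. The work goes in short steps, each a Python script; the robot and the scene stay as the last script left them, time stands still between calls to the robot, and variables do not carry over. Pictures are saved under pics/ and viewed, and the job is handed in when it is done.

```bash
mkdir -p pics; python3 - <<'E'
from cell import env,camera,calibration
import cv2
s=env.get_state();print(s['time'],s['tcp_pos'],s['orientation'],s['force'],s['opening'])
for n in("scene","side"):
    p,d=camera(n);cv2.imwrite(f'pics/{n}0.png',p);c=calibration(n);print(n,c)
E
```

```text
0.0 [ 6.74518343e-01 -2.10085026e-05  3.02931944e-01] [-5.92955990e-04  7.07097763e-01  7.07115192e-01 -7.12033284e-04] [-0.36752111 -0.02111707 -0.42120389] 0.0852472381993568
scene {'fx': 415.0578357369288, 'fy': 415.0578357369288, 'cx': 251.91971412253153, 'cy': 196.72624925463475, 'rvec': array([ 1.94153008, -0.91446235,  0.49625186]), 'tvec': array([-0.27160153,  0.28593723,  0.97427644])}
side {'fx': 479.1982532006403, 'fy': 479.1982532006403, 'cx': 247.81752110959619, 'cy': 188.69253557180093, 'rvec': array([ 0.70777877, -2.52781596,  1.20301729]), 'tvec': array([0.37463679, 0.22326615, 1.25575564])}
```

View pics/scene0.png

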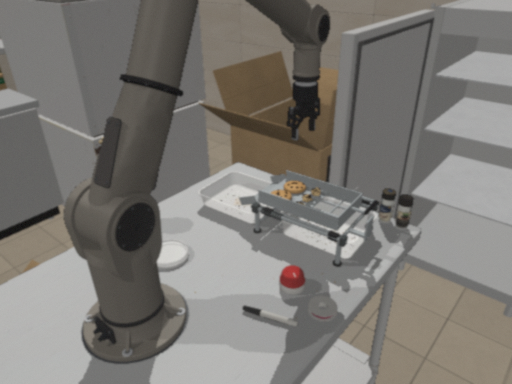

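View pics/side0.png

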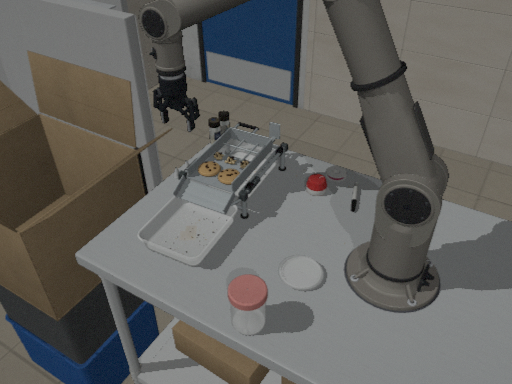

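The side view shows the riddle at about (230,170), with the tab at (275,128), the black bar at (248,126), the chute at (205,190), and the big tray at (188,228). I'll enlarge both views and add the wrist view.

```bash
python3 - <<'E'
from cell import env,camera,calibration
import cv2
a=cv2.imread('pics/side0.png')[100:270,135:335];b=cv2.imread('pics/scene0.png')[160:280,190:420]
cv2.imwrite('pics/side0z.png',cv2.resize(a,None,fx=3.5,fy=3.5,interpolation=3))
cv2.imwrite('pics/scene0z.png',cv2.resize(b,None,fx=3.4,fy=3.4,interpolation=3))
p,d=camera('wrist');cv2.imwrite('pics/wrist0.png',p);print(calibration('wrist'))
E
```

```text
{'fx': 287.4232237801649, 'fy': 287.4232237801649, 'cx': 256.2088932231053, 'cy': 189.50103539786596, 'rvec': array([-2.87405485e+00,  9.67027365e-04,  9.05109235e-04]), 'tvec': array([-0.67490901, -0.03456236,  0.37887854])}
```

View pics/side0z.png

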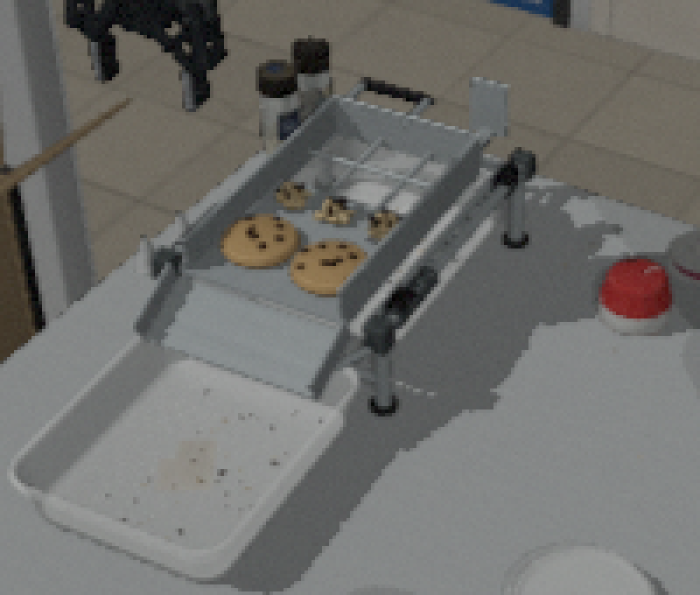

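View pics/scene0z.png

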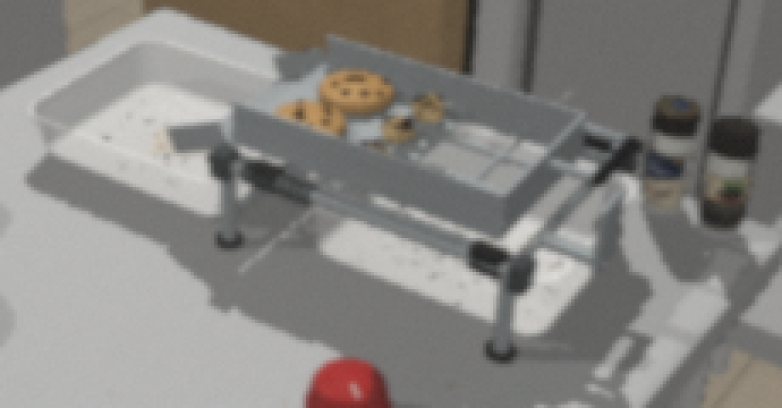

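View pics/wrist0.png

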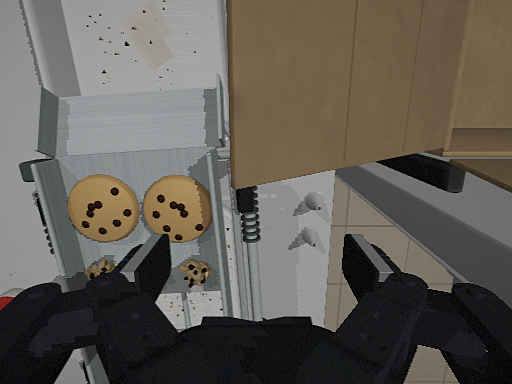

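The wrist view (image up is world +y) shows the two large cookies at (103,208) and (177,208), the small ones at (100,268) and (195,272), and the pan at low yaw. A cardboard flap overhangs at right. I'll compute points next.

```bash
cat > h.py <<'E'
from cell import env,kin,camera,calibration,job
import cv2,numpy as np
def cam(c): 
    R=cv2.Rodrigues(c['rvec'])[0];return R,-R.T@c['tvec']
def onz(c,u,v,z):
    R,o=cam(c);d=R.T@np.array([(u-c['cx'])/c['fx'],(v-c['cy'])/c['fy'],1]);return o+d*(z-o[2])/d[2]
def pt(c,D,u,v):
    R,o=cam(c);z=D[v,u];return o+R.T@np.array([(u-c['cx'])/c['fx']*z,(v-c['cy'])/c['fy']*z,z])
def proj(c,P): return cv2.projectPoints(np.array(P,float).reshape(-1,3),c['rvec'],c['tvec'],np.array([[c['fx'],0,c['cx']],[0,c['fy'],c['cy']],[0,0,1]]),None)[0].reshape(-1,2)
E
python3 - <<'E'
from h import *
np.set_printoptions(precision=3,suppress=True)
s=env.get_state();c=calibration('wrist');p,D=camera('wrist')
print(cam(c)[1])
for u,v in[(103,208),(177,208),(100,268),(195,272),(240,175),(300,150),(400,30),(240,20),(330,140),(420,175),(315,200),(480,120),(55,155),(213,155),(218,85),(290,260),(370,250),(130,175)]:print(u,v,pt(c,D,u,v))
c=calibration('side');p,D=camera('side')
for n,uv in dict(tab1=(271,123),tab2=(278,124),bar1=(240,124),bar2=(257,129),cat=(240,150)).items():print(n,pt(c,D,*uv),onz(c,*uv,.118))
E
```

```text
[0.675 0.066 0.374]
103 208 [ 0.528 -0.024  0.113]
177 208 [ 0.599 -0.024  0.113]
100 268 [ 0.514 -0.09   0.11 ]
195 272 [ 0.613 -0.091  0.115]
240 175 [0.669 0.041 0.26 ]
300 150 [0.696 0.049 0.239]
400 30 [0.759 0.112 0.188]
240 20 [0.669 0.097 0.26 ]
330 140 [0.713 0.052 0.224]
420 175 [ 0.863 -0.005  0.051]
315 200 [ 0.75  -0.044  0.022]
480 120 [ 1.14   0.047 -0.241]
55 155 [0.473 0.024 0.088]
213 155 [0.635 0.027 0.11 ]
218 85 [0.639 0.09  0.088]
290 260 [ 0.724 -0.141  0.001]
370 250 [0.722 0.01  0.266]
130 175 [0.55  0.005 0.096]
tab1 [ 0.539 -0.31   0.134] [ 0.552 -0.333  0.118]
tab2 [ 0.515 -0.314  0.135] [ 0.528 -0.339  0.118]
bar1 [ 0.637 -0.27   0.121] [ 0.64  -0.275  0.118]
bar2 [ 0.572 -0.274  0.12 ] [ 0.573 -0.276  0.118]
cat [ 0.643 -0.274  0.011] [ 0.555 -0.142  0.118]
```

```bash
python3 - <<'E'
from h import *
np.set_printoptions(precision=4,suppress=True)
s=env.get_state()
env.reach([0.555,-0.22,0.36],s['orientation'])
c=calibration('wrist');p,D=camera('wrist');np.savez('w1.npz',p=p,D=D,**c);cv2.imwrite('pics/wrist1.png',cv2.resize(p,(800,600)))
p,D=camera('scene')
print(env.get_state()['time'],env.get_state()['qpos'])
E
```

```text
1.3583 [ 0.2037  0.3022  0.0826  1.6865 -0.0275  1.1555  0.2973]
```

View pics/wrist1.png

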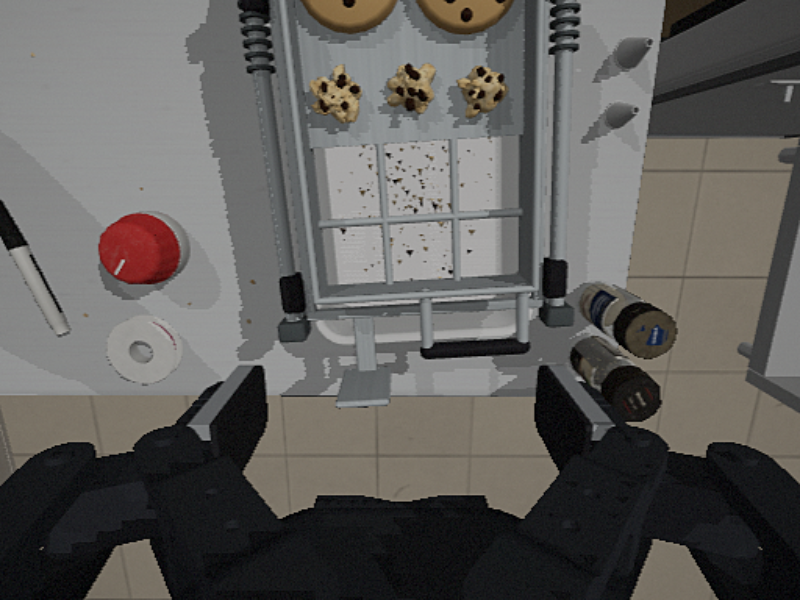

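The wrist view (800x600) shows the bar at (422–530, 350), the tab top at (337–388, 403), and the small cookies at (338,93), (411,88) and (482,90). Two bottles stand at (625,318) and (615,375).

```bash
python3 - <<'E'
from h import *
np.set_printoptions(precision=4,suppress=True)
z=np.load('w1.npz');c={k:z[k] for k in('rvec','tvec')};c.update({k:float(z[k]) for k in('fx','fy','cx','cy')});D=z['D']
f=.64
for n,u,v,h in[('barL',422,350,.118),('barR',529,346,.118),('tabL',337,404,.137),('tabR',388,402,.137),('gridTL',313,139,.096),('gridTR',523,135,.096),('rodtop1',380,143,.096),('rodtop2',454,141,.096),('rodbot1',390,285,.096),('rodbot2',457,281,.096),('midL',319,224,.096),('midR',522,211,.096),('wallTL',317,302,.126),('wallTR',534,290,.126),('s0',338,93,.1),('s1',411,88,.1),('s2',482,90,.1),('tabbeam',372,318,.086)]:
    print(n,onz(c,u*f,v*f,h),pt(c,D,int(u*f),int(v*f)))
for u,v in [(645,325),(620,395),(600,305),(590,350),(630,50),(615,115)]: print('bottle',pt(c,D,int(u*f),int(v*f)))
E
```

```text
barL [ 0.5727 -0.2788  0.118 ] [ 0.5724 -0.2769  0.1226]
barR [ 0.6523 -0.2755  0.118 ] [ 0.6498 -0.2726  0.1238]
tabL [ 0.5106 -0.3132  0.137 ] [ 0.5099 -0.3123  0.1373]
tabR [ 0.5476 -0.3115  0.137 ] [ 0.5473 -0.3112  0.1368]
gridTL [ 0.4947 -0.1284  0.096 ] [ 0.4944 -0.1274  0.0963]
gridTR [ 0.6426 -0.1254  0.096 ] [ 0.6419 -0.125   0.0954]
rodtop1 [ 0.5419 -0.131   0.096 ] [ 0.5417 -0.1304  0.0961]
rodtop2 [ 0.5942 -0.1295  0.096 ] [ 0.5933 -0.1294  0.0979]
rodbot1 [ 0.5485 -0.2343  0.096 ] [ 0.5479 -0.2333  0.0981]
rodbot2 [ 0.5998 -0.2311  0.096 ] [ 0.599  -0.2296  0.0977]
midL [ 0.4962 -0.1879  0.096 ] [ 0.4963 -0.1873  0.0976]
midR [ 0.6457 -0.1782  0.096 ] [ 0.6448 -0.1778  0.0993]
wallTL [ 0.4976 -0.2394  0.126 ] [ 0.4974 -0.238   0.1297]
wallTR [ 0.6501 -0.2303  0.126 ] [ 0.6483 -0.2289  0.1289]
s0 [ 0.5138 -0.099   0.1   ] [ 0.5152 -0.1007  0.1133]
s1 [ 0.5634 -0.0958  0.1   ] [ 0.5631 -0.0979  0.1141]
s2 [ 0.6116 -0.097   0.1   ] [ 0.6087 -0.0987  0.114 ]
tabbeam [ 0.5337 -0.2642  0.086 ] [ 0.5335 -0.2639  0.0849]
bottle [ 0.7423 -0.2629  0.1059]
bottle [ 0.7307 -0.3208  0.1059]
bottle [ 0.7302 -0.2615  0.0559]
bottle [ 0.7337 -0.3112  0.0374]
bottle [ 0.7452 -0.0532  0.0203]
bottle [ 0.7406 -0.1019  0.0158]
```

```bash
cat >> h.py <<'E'
np.set_printoptions(precision=4,suppress=True)
YAW=0.057;O=np.array([.5673,-.107,0])
cy,sy=np.cos(YAW),np.sin(YAW);RS=np.array([[cy,-sy,0],[sy,cy,0],[0,0,1]])
def W(x,y,z): return O+RS@np.array([x,y,z])/1000.
def L(P): return RS.T@(np.array(P)-O)*1000
def qmul(a,b):
    w,x,y,z=a;W_,X,Y,Z=b
    return np.array([w*W_-x*X-y*Y-z*Z,w*X+x*W_+y*Z-z*Y,w*Y-x*Z+y*W_+z*X,w*Z+x*Y-y*X+z*W_])
q0=np.array([0,2**-.5,2**-.5,0])
Q=qmul([np.cos(YAW/2),0,0,np.sin(YAW/2)],q0)
N=env.nose_length*1000
def T(x,y,ztip): return W(x,y,ztip+N)
def snap(first=False):
    env.movel(T(-50,-180,116),velocity=.2)
    f0=env.get_state()['force']
    hit=env.movel(T(-50,-227,116),velocity=.06,stop_force=22)
    s=env.get_state();print('pull',hit,L(s['tcp_pos']),s['force']-f0)
    env.movel(T(-50,-227,155),velocity=.3)
    env.movel(T(-50,-180,155),velocity=.2)
def look(n):
    c=calibration('wrist');p,D=camera('wrist');cv2.imwrite(f'pics/{n}.png',p);np.savez(n+'.npz',p=p,D=D,**c)
E
python3 - <<'E'
from h import *
print(N)
env.grip(0.0)
env.reach(T(-50,-180,160),Q)
print(env.get_state()['time'],env.get_state()['opening'])
p,D=camera('side');cv2.imwrite('pics/side2.png',cv2.resize(p[60:250,120:370],None,fx=3,fy=3))
look('w2')
E
```

```text
72.6
2.7667 9.559696546278262e-05
```

View pics/side2.png

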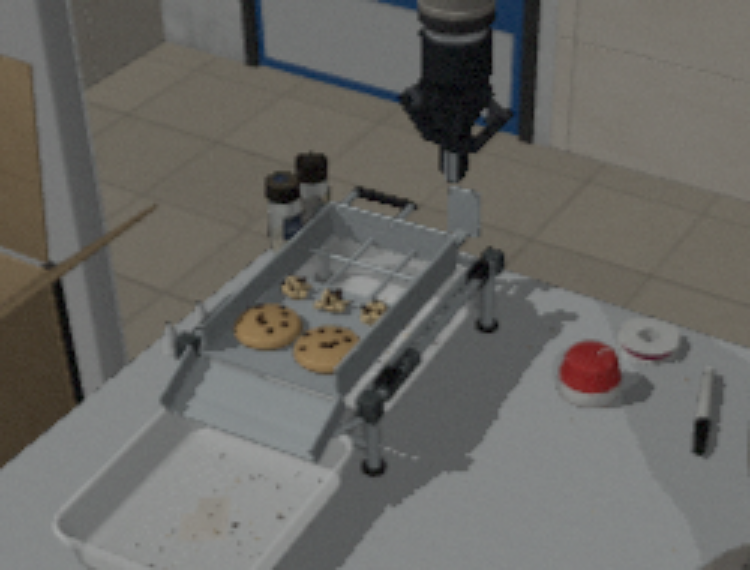

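View pics/w2.png

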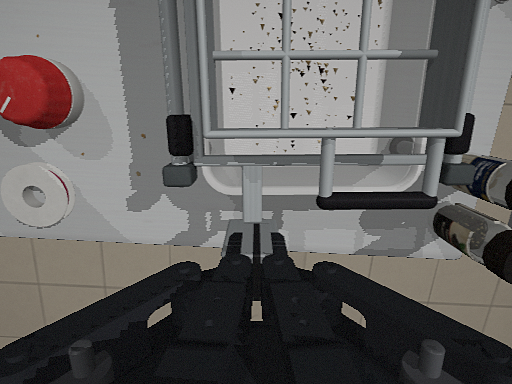

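Closed fingers hang beside the tab at (257,240) with the bar clear at (375,200). Now the first pull and snap.

```bash
python3 - <<'E'
from h import *
print('down hit',env.movel(T(-50,-180,116),velocity=.1,stop_force=8))
snap()
print(env.get_state()['time'],env.get_state()['force'])
p,D=camera('side');cv2.imwrite('pics/side3.png',cv2.resize(p[60:250,120:370],None,fx=3,fy=3))
E
```

```text
down hit False
pull False [ -49.3935 -224.8439  188.6646] [-2.0815  9.1463  5.8097]
5.3083 [-0.0157 -0.5832 -0.166 ]
```

View pics/side3.png

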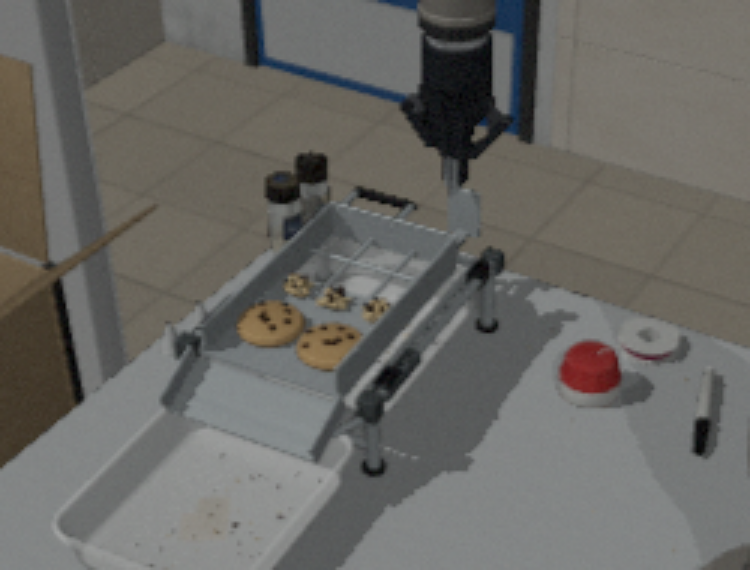

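```bash
cat >> h.py <<'E'
def cookies(img,c,show=True):
    h=cv2.cvtColor(img,cv2.COLOR_BGR2HSV);m=cv2.inRange(h,(8,90,70),(25,255,255))
    m=cv2.morphologyEx(m,cv2.MORPH_CLOSE,np.ones((5,5)))
    n,l,st,ce=cv2.connectedComponentsWithStats(m);out=[]
    for i in range(1,n):
        if st[i,4]<15: continue
        P=L(onz(c,*ce[i],.108))
        if abs(P[0])<90 and -200<P[1]<320: out.append((st[i,4],*np.round(P[:2],0)))
    return sorted(out)
E
python3 - <<'E'
from h import *
c=calibration('side')
a=cv2.imread('pics/side0.png');print(cookies(a,c))
p,D=camera('side');cv2.imwrite('pics/side4.png',p);print(cookies(p,c))
for u,v in [(294,288),(331,300),(373,311),(268,325),(326,350)],[(298,286),(334,298),(376,309),(272,322),(329,346)]:
    print()
for A in [(294,288),(331,300),(373,311),(268,325),(326,350)],[(298,286),(334,298),(376,309),(272,322),(329,346)]:
    print([L(onz(c,u/3+120,v/3+60,.108))[:2] for u,v in A])
E
```

```text
[(np.int32(15), np.float64(-5.0), np.float64(14.0)), (np.int32(29), np.float64(39.0), np.float64(14.0)), (np.int32(486), np.float64(-3.0), np.float64(86.0))]
[(np.int32(484), np.float64(-3.0), np.float64(80.0))]Traceback (most recent call last):
  File "<stdin>", line 5, in <module>
ValueError: too many values to unpack (expected 2)
```

A shift of only ~6 mm means the release was too soft, so I'll use a faster lift that peaks as the tips pass the tab top.

```bash
cat >> h.py <<'E'
def snap2(v=.5,z0=104,yp=-229.5,h=80):
    env.movel(T(-50,-180,z0),velocity=.25)
    f0=env.get_state()['force']
    hit=env.movel(T(-50,yp,z0),velocity=.06,stop_force=22)
    s=env.get_state();print('pull',hit,L(s['tcp_pos']),s['force']-f0)
    env.movel(T(-50,yp,z0+h),velocity=v)
    env.movel(T(-50,-180,155),velocity=.25)
E
python3 - <<'E'
from h import *
snap2()
p,D=camera('side');cv2.imwrite('pics/side5.png',p);print(cookies(p,calibration('side')))
cv2.imwrite('pics/side5z.png',cv2.resize(p[60:250,120:370],None,fx=3,fy=3))
s=env.get_state();print(s['time'])
E
```

```text
pull False [ -48.6905 -227.435   177.8463] [-0.783   8.5633  6.9249]
[(np.int32(17), np.float64(-5.0), np.float64(9.0)), (np.int32(478), np.float64(-3.0), np.float64(78.0))]
7.475
```

View pics/side5z.png

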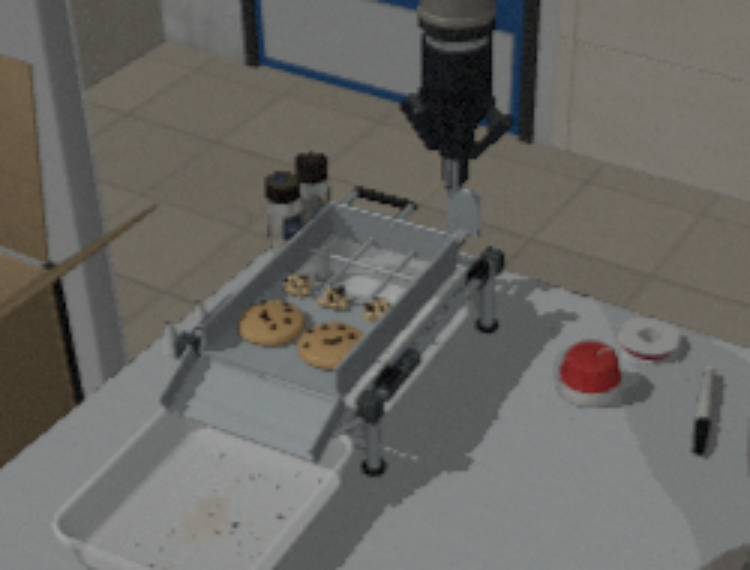

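```bash
python3 - <<'E'
from h import *
env.movel(T(-50,-180,112),velocity=.25)
f0=env.get_state()['force'];print(f0)
env.movel(T(-50,-230,112),velocity=.06,stop_force=22)
s=env.get_state();print('pull',L(s['tcp_pos']),s['force'])
p,D=camera('side');cv2.imwrite('pics/a1.png',cv2.resize(p[60:250,120:370],None,fx=3,fy=3))
look('a2')
print(env.get_state()['force'])
E
```

```text
[ 0.2076 -0.7718  0.6964]
pull [ -48.8021 -227.8701  185.7412] [-1.1775  9.6488  6.7349]
[-0.8621  9.8073  7.4374]
```

View pics/a1.png

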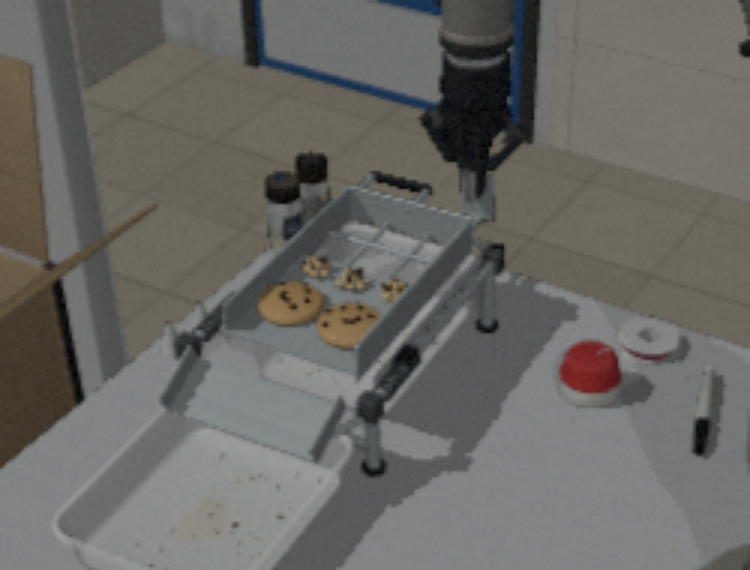

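View pics/a2.png

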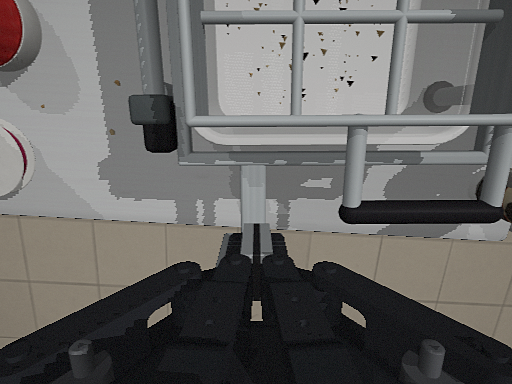

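```bash
python3 - <<'E'
from h import *
c=calibration('side')
p,D=camera('side');print(cookies(p,c))
for u,v in [(316,266),(352,280),(394,290),(291,302),(348,326)]: print(L(onz(c,u/3+120,v/3+60,.108))[:2])
t=env.get_state()['time']
env.movel(T(-50,-230,172),velocity=.6)
s=env.get_state();print(s['time']-t,L(s['tcp_pos']),s['force'])
p,D=camera('side');cv2.imwrite('pics/a3.png',cv2.resize(p[60:250,120:370],None,fx=3,fy=3));print(cookies(p,c))
E
```

```text
[(np.int32(17), np.float64(-53.0), np.float64(-31.0)), (np.int32(510), np.float64(-1.0), np.float64(35.0))]
[ 39.1787 -32.4153]
[ -8.0548 -26.9889]
[-56.0999 -30.904 ]
[28.449  36.3244]
[-44.6321  45.798 ]
0.26670000000000016 [ -48.5079 -232.0126  248.41  ] [ 0.0405 -0.7569 -0.3696]
[(np.int32(15), np.float64(-6.0), np.float64(9.0)), (np.int32(521), np.float64(-0.0), np.float64(76.0))]
```

View pics/a3.png

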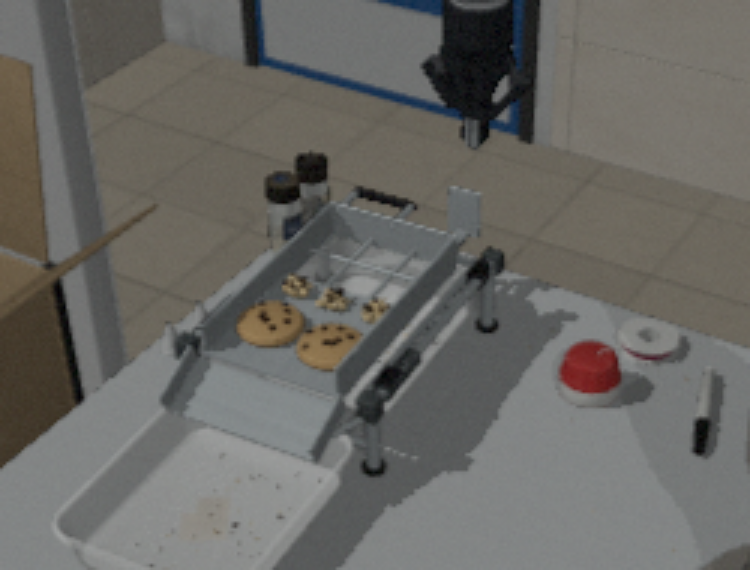

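The carriage does come fully out, but lifting off releases it too gently. I'll clamp the tab by its side edges (jaws along x), pull it, and open the jaws, so nothing stands in the tab's path.

```bash
cat >> h.py <<'E'
TX=-50
def snap3(v=.06,d=39):
    env.grip(.03,40)
    s=env.get_state();f0=s['force'];P=L(s['tcp_pos'])
    hit=env.movel(T(TX,-203-d,102),velocity=v,stop_force=25)
    s=env.get_state();print('pull',hit,s['opening'],L(s['tcp_pos']),s['force']-f0)
    env.grip(.062)
    env.movel(T(TX,-203,102),velocity=.2)
E
python3 - <<'E'
from h import *
env.grip(.062,40)
env.movel(T(TX,-203,176),velocity=.25)
print(env.movel(T(TX,-203,102),velocity=.2,stop_force=10))
snap3()
c=calibration('side')
p,D=camera('side');cv2.imwrite('pics/a4.png',cv2.resize(p[60:250,120:370],None,fx=3,fy=3));print(cookies(p,c))
s=env.get_state();print(s['time'],s['force'])
E
```

```text
False
pull False 0.03897879790065816 [ -50.6054 -240.1614  176.501 ] [-2.1533  8.1863  3.6644]
[(np.int32(497), np.float64(-1.0), np.float64(65.0))]
12.5083 [ 0.7198 -1.0439  0.2128]
```

View pics/a4.png

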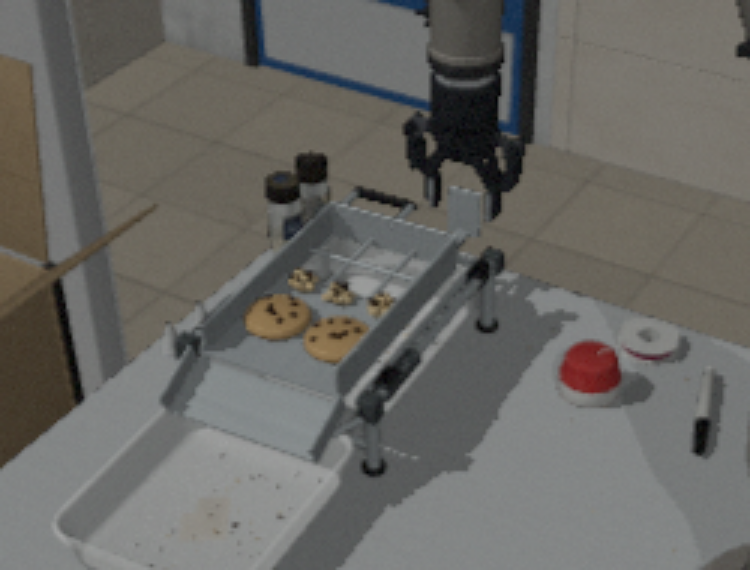

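Clamp-and-open gives an ~11 mm shift per snap. Repeating it.

```bash
python3 - <<'E'
from h import *
c=calibration('side')
for i in range(2):
    snap3(d=41); p,D=camera('side');print(cookies(p,c))
cv2.imwrite('pics/a5.png',cv2.resize(p[60:250,120:370],None,fx=3,fy=3))
s=env.get_state();print(s['time'],s['force'])
E
```

```text
pull False 0.03924590299327732 [ -50.6315 -242.1689  174.8578] [-2.3522  8.9033  6.1929]
[(np.int32(468), np.float64(-3.0), np.float64(51.0))]
pull False 0.03934748395476714 [ -50.623  -242.1552  174.8928] [-2.6101  7.7348  4.5485]
[(np.int32(452), np.float64(-3.0), np.float64(37.0))]
16.3583 [-0.1091 -0.0926 -0.2696]
```

View pics/a5.png

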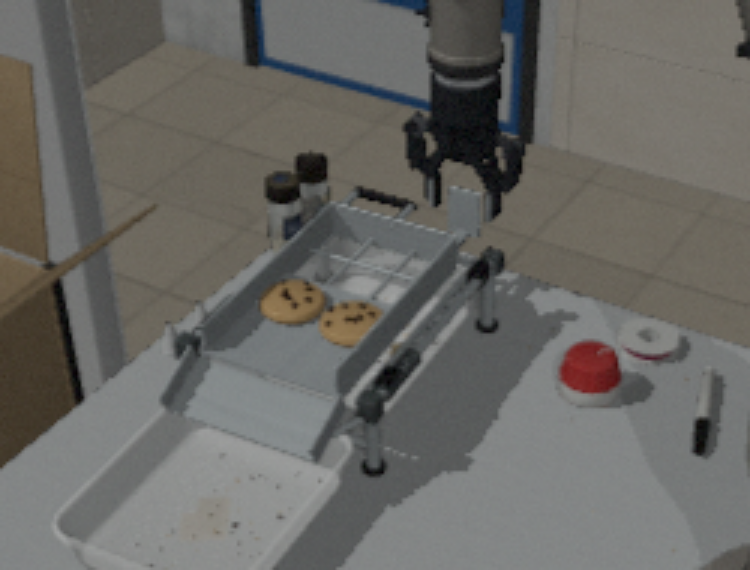

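All small cookies have left the pan, and the large ones are at about (293,300) and (350,323). I'll lift off and verify with the wrist camera.

```bash
cat >> h.py <<'E'
QB=qmul([np.cos(YAW/2-np.pi/4),0,0,np.sin(YAW/2-np.pi/4)],q0)
A0=np.arctan2(28,298);RB=np.hypot(28,298)
def bar(th,dy=0,dz=0): # TCP with grasp point on the bar
    return W(35,126-RB*np.cos(A0+th)+dy,90+RB*np.sin(A0+th)+54+dz)
E
python3 - <<'E'
from h import *
env.movel(T(TX,-203,165),velocity=.25)
env.movel(W(-20,-150,330),velocity=.3)
look('b1')
print(kin.inverse_kinematics(bar(0,0,80),QB),kin.inverse_kinematics(bar(.5),QB))
Q2=qmul([np.cos(YAW/2+np.pi/4),0,0,np.sin(YAW/2+np.pi/4)],q0)
print(kin.inverse_kinematics(bar(0,0,80),Q2))
s=env.get_state();print(s['time'],s['qpos'])
E
```

```text
[ 0.0687  0.5413  0.3781  1.6329 -0.2264  1.0108 -0.9953] [-0.0049  0.4454  0.3682  1.6304 -0.175   1.0984 -1.1034]
[ 0.4825  0.5289 -0.2141  1.6007  0.1257  1.0256  1.8593]
17.325 [ 0.2684  0.3527  0.0845  1.6885 -0.032   1.1047  0.4185]
```

View pics/b1.png

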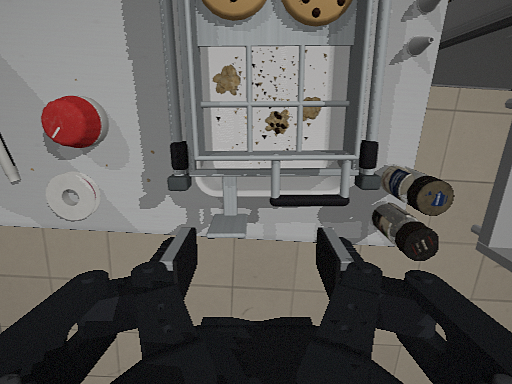

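All three small cookies lie in the lower container at (227,79), (277,121) and (312,107). Next I grip the bar.

```bash
python3 - <<'E'
from h import *
z=np.load('b1.npz');c={k:z[k] for k in('rvec','tvec')};c.update({k:float(z[k]) for k in('fx','fy','cx','cy')})
for u,v in[(272,201),(347,199)]: print(L(onz(c,u,v,.118)))
env.grip(.034,25)
env.reach(bar(0,0,70),QB)
print(env.get_state()['orientation'],QB)
print(env.movel(bar(0,0,-2),velocity=.15,stop_force=10))
f0=env.get_state()['force']
env.grip(.005,25)
s=env.get_state();print(s['time'],s['opening'],L(s['tcp_pos']),s['force'],f0)
p,D=camera('side');cv2.imwrite('pics/b2.png',cv2.resize(p[60:250,120:370],None,fx=3,fy=3))
E
```

```text
[  -3.5473 -173.0716  118.    ]
[  73.5346 -170.9171  118.    ]
[0.     0.9996 0.0291 0.0001] [0.     0.9996 0.0285 0.    ]
False
19.9333 0.010929834854685126 [  35.7592 -171.2657  171.4318] [-0.5958  3.1899  5.7461] [-0.0167 -0.5546  0.5362]
```

View pics/b2.png

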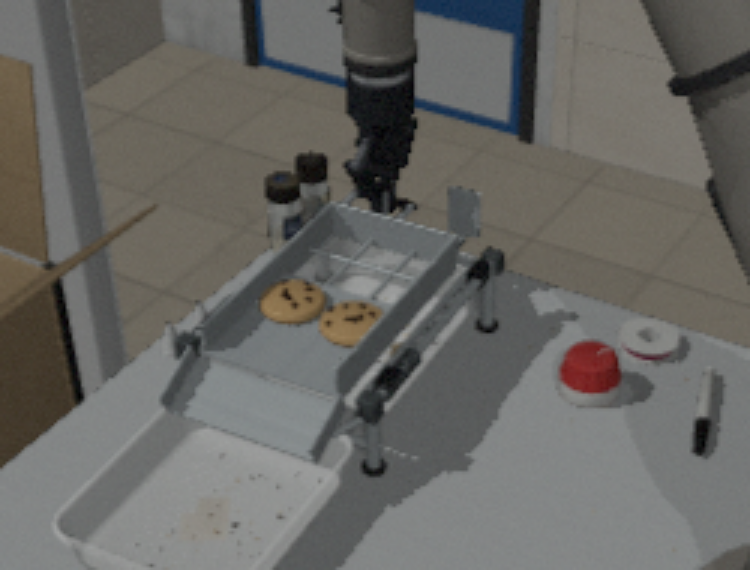

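The bar is gripped (11 mm opening). Now tipping stepwise.

```bash
python3 - <<'E'
from h import *
c=calibration('side')
p0,_=camera('side')
for th in (.1,.18): env.movel(bar(th,.7,-2),velocity=.08)
th=.18;imgs=[];ref=None
while th<.42:
    th+=.03
    env.movel(bar(th,.7,-2),velocity=.05)
    p,_=camera('side');r=cookies(p,c)
    s=env.get_state();print(round(th,2),r[-2:],s['force'],round(s['time'],2),s['opening'])
    imgs.append(p)
    big=[k for k in r if k[0]>150]
    y=np.mean([k[2] for k in big]) if big else None
    # predicted motion from tipping is small; stop if cookies advanced
    if ref is None: ref=y
    if y is None or y>ref+12 or len(big)==0: break
cv2.imwrite('pics/b3.png',cv2.resize(p[60:250,120:370],None,fx=3,fy=3))
E
```

```text
0.21 [(np.int32(552), np.float64(10.0), np.float64(19.0))] [ 6.0264 -0.917  -1.1664] 21.39 0.011156683142085065
0.24 [(np.int32(555), np.float64(12.0), np.float64(17.0))] [ 5.5912 -2.4016 -1.2304] 21.77 0.01076464932014645
0.27 [(np.int32(584), np.float64(14.0), np.float64(14.0))] [ 7.0025 -4.1139 -1.5829] 22.16 0.01092698478991993
0.3 [(np.int32(583), np.float64(16.0), np.float64(13.0))] [ 6.2484 -3.9047 -0.7158] 22.54 0.01074648141544057
0.33 [(np.int32(595), np.float64(18.0), np.float64(10.0))] [ 7.2275 -3.2842 -0.1667] 22.93 0.011053176078122973
0.36 [(np.int32(608), np.float64(19.0), np.float64(9.0))] [ 7.168  -4.3607 -0.608 ] 23.31 0.011047216264087069
0.39 [(np.int32(624), np.float64(21.0), np.float64(7.0))] [ 7.2609 -3.7425  0.7077] 23.69 0.01107069657677222
0.42 [(np.int32(635), np.float64(21.0), np.float64(12.0))] [ 6.6201 -5.1241  0.2821] 24.07 0.01115540431160086
```

View pics/b3.png

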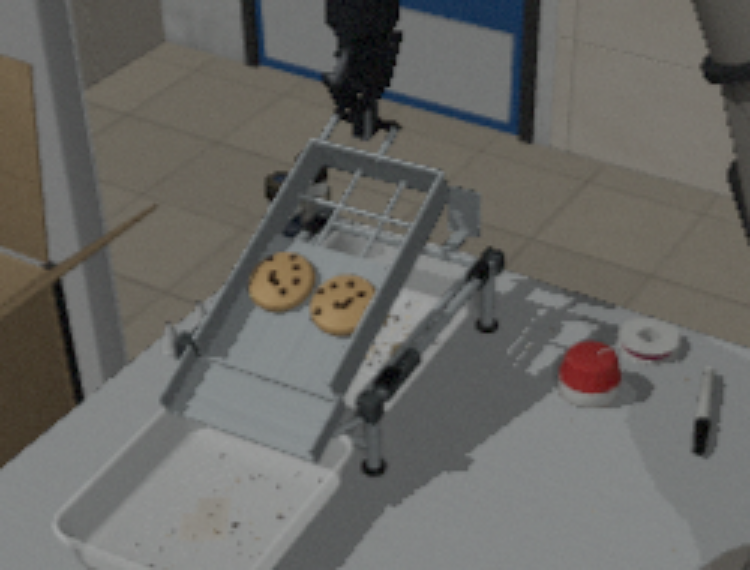

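```bash
python3 - <<'E'
from h import *
c=calibration('side')
th=.42
for i in range(3):
    p,_=camera('side');print(cookies(p,c)[-2:]);env.dwell(.25)
p,_=camera('side');print(cookies(p,c)[-2:],env.get_state()['time'])
cv2.imwrite('pics/b4.png',cv2.resize(p[60:250,120:370],None,fx=3,fy=3))
E
```

```text
[(np.int32(633), np.float64(21.0), np.float64(15.0))]
[(np.int32(646), np.float64(16.0), np.float64(35.0))]
[(np.int32(651), np.float64(10.0), np.float64(64.0))]
[(np.int32(668), np.float64(1.0), np.float64(101.0))] 25.025
```

View pics/b4.png

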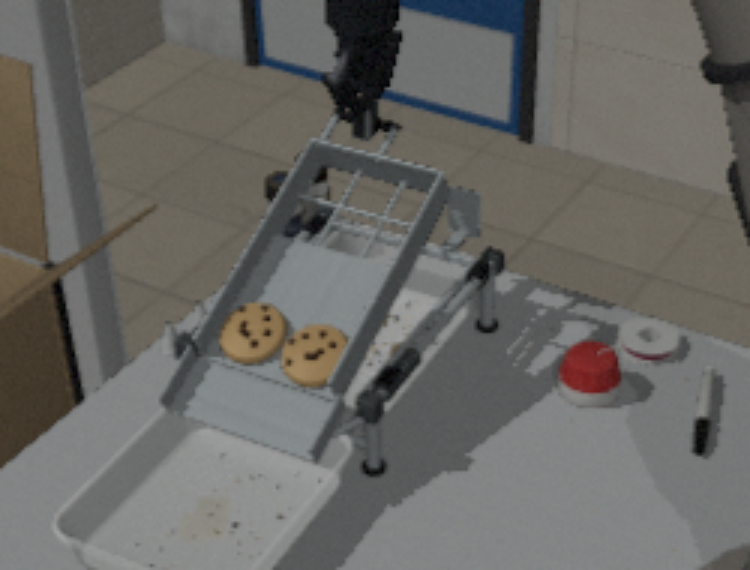

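Both large cookies are gliding slowly (~0.13 m/s), now at (252,332) and (315,355). I'll hold the tilt.

```bash
python3 - <<'E'
from h import *
c=calibration('side')
for i in range(4):
    env.dwell(.35);p,_=camera('side');print(cookies(p,c)[-2:])
print(env.get_state()['time'])
cv2.imwrite('pics/b5.png',cv2.resize(p[60:250,120:370],None,fx=3,fy=3))
E
```

```text
[(np.int32(771), np.float64(-17.0), np.float64(163.0))]
[(np.int32(591), np.float64(-74.0), np.float64(291.0))]
[(np.int32(604), np.float64(-71.0), np.float64(291.0))]
[(np.int32(601), np.float64(-71.0), np.float64(291.0))]
26.625
```

View pics/b5.png

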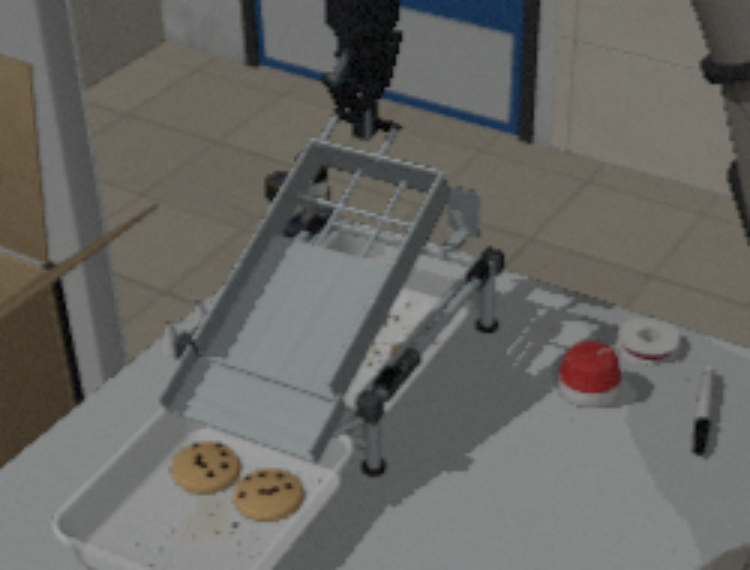

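Both large cookies lie in the shallow container at (205,467) and (268,494). Lowering the pan along the arc.

```bash
python3 - <<'E'
from h import *
for th in (.32,.22,.12,.04): env.movel(bar(th,.7,-2),velocity=.08)
print(env.movel(bar(0,.7,-2.5),velocity=.04,stop_force=15))
s=env.get_state();print(s['time'],s['force'],L(s['tcp_pos']),s['opening'])
env.grip(.034)
env.dwell(.2)
s=env.get_state();print(s['force'])
env.movel(bar(0,.7,75),velocity=.15)
env.reach(W(-10,-130,360),Q)
look('c1')
p,_=camera('side');cv2.imwrite('pics/c2.png',cv2.resize(p[60:250,120:370],None,fx=3,fy=3))
print(env.get_state()['time'],env.get_state()['force'])
E
```

```text
True
28.9667 [-2.8086  0.4601  8.0836] [  35.6954 -171.239   171.1195] 0.010864965085090576
[-0.3154 -0.1158 -0.838 ]
31.4917 [ 0.4935 -1.1379  0.308 ]
```

View pics/c1.png

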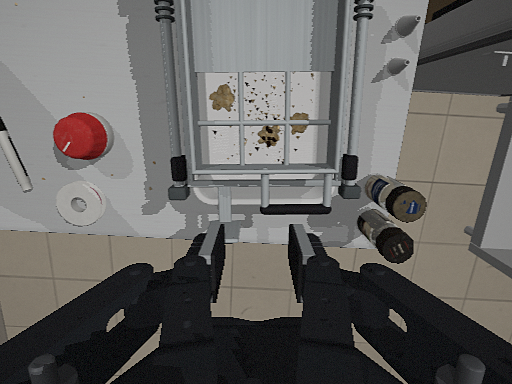

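View pics/c2.png

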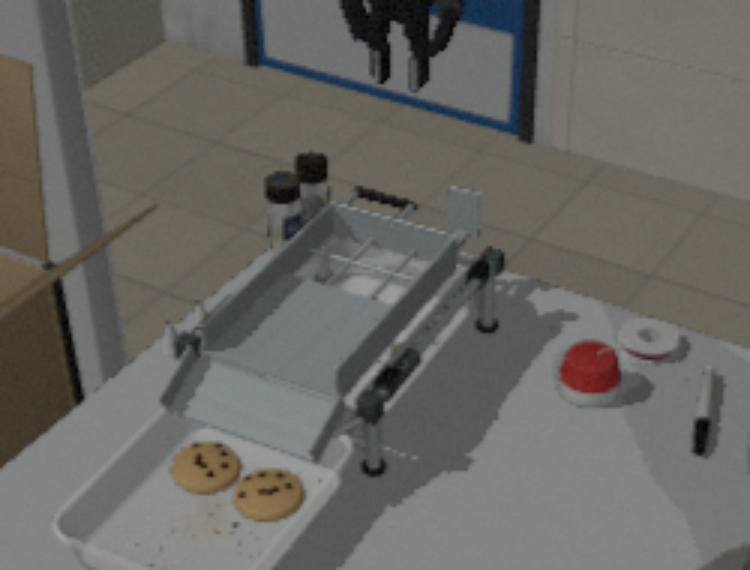

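The bar at (384,197) and the tab at (463,210) are back at their starting pixels. The pan is empty and the gripper is clear.

```bash
python3 -c "
from cell import job;job.job_done()"
```

```text
the job is handed in; nothing more can be done
```

The job is done and handed in at about 31.5 s on the robot's clock, within the 64 s limit. `job_done` reports no verdict, so this rests on my own checks.

- **Sieving:** My first three jogs, hooking the tab and lifting off it, barely moved the cookies, by 6 mm, 2 mm and about 2 mm. I switched to clamping the tab by its side edges, pulling the carriage out and opening the jaws. That shifted the cookies 11–14 mm per snap, and after three snaps all three small cookies had dropped through.
- **Pouring:** I gripped the black bar and tipped the pan slowly to about 0.42 rad. The large cookies only began to slide at around 0.4 rad, later than the 0.2–0.35 rad you gave. Both slid slowly over the chute into the shallow container.
- **Lowering:** I lowered the pan along its arc and stopped when it touched down. Then I let go and moved the arm clear.

**Last checks:** The pictures show three small cookies in the lower container, both large ones in the shallow container, and an empty pan. The bar and tab were back at their starting pixels. The timer and spool looked unmoved. I did not re-check the jar in the last picture, but the gripper worked only around the riddle and never went near it.

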